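Lock off the air valve and hold the fixture guard open

TASK

Lock off the air before opening the clamping fixture: with the guard still shut, move the red spring clip from its parking bracket onto the yellow tab of the blue air valve, centred, upright and pushed well down, and let go of it there. Then lift the yellow guard by its handle to 50 degrees from shut (level with the red bead on the quadrant) and finish with the gripper still holding it still at that angle, since it falls shut if let go and nothing else may prop it. Do not knock the tools and parts lying about.

Things in the scene. Friction and masses are not known exactly. Their poses are not given: they have to be found in the camera images.
- clip: Red spring clip like a clothes peg, 55 g, 22 mm wide (x), 82 mm high, at first on the grey tab of the parking bracket, jaws down, tails up. Origin on the pivot: jaws reach 34 mm below it, tails 47 mm above; the throat ends 5.5 mm below. z up, y across jaws and tails. To open, squeeze the two tails along y from above, 30 to 40 mm above the origin; on a tab they are 39 mm wide over their top ends.
- clip_jaw (a joint): Angle (rad) between the clip's halves: 0 closed on a 4 mm tab, -0.12 closed on nothing, 0.40 fully squeezed: tails then parallel, 20 mm over their outer faces, jaws gaping about 17 mm. A spring closes it: squeezing takes about 3 N to start and 7 N at full; grip with 15 to 25 N to keep it fully open.
- valve: Blue air valve block fixed to the table, 70 x 55 x 45 mm high, with a white gauge on its front (-x) face and a brass fitting behind; origin under its middle, z up.
- valve_tab (a point): Middle of the top edge of the yellow lock tab on the valve block, 77 mm above the table: an upright blade 24 mm wide (along x), 4 mm thick (along y), 32 mm high. A clip sits well down when its origin is about 11 mm above this point with its y along this y (either way round).
- park_tab (a point): Middle of the top edge of the like grey metal tab on the black parking bracket (90 x 65 mm grey foot), 77 mm above the table; the same blade and axes. Valve and bracket may have changed places.
- guard (a joint): Opening angle (rad) of the guard: 0 shut (level), 0.873 = 50 degrees, stop at 1.4. It weighs about 0.4 kg, swings freely and falls shut from any angle.
- guard_hinge (a point): Middle of the guard's hinge line at the fixture's far edge, 87 mm above the table; the line runs along this point's y. Axes turn with the guard: x points from the front edge to the hinge, z up out of the guard's face.
- guard_handle (a point): Middle of the guard's black handle: a round bar 10 mm thick, 130 mm long along y, on two posts 120 mm apart, its axis 45 mm above the guard's mid-plane (40 mm clear below) and 188 mm from the hinge line, near the front edge. Axes turn with the guard, as the hinge's. Pinch it from above, fingers before and behind; it turns in the pinch as the guard rises.
- fixture: Clamping fixture fixed to the table: black box 200 x 240 x 83 mm on a 240 x 270 mm plate under the guard, a yellow frame 205 x 230 mm with a clear window. On its left (+y) side stands an aluminium quadrant rod, 100 mm radius about the hinge line, with a red bead at 50 degrees. Origin under its middle, x towards the hinge, z up.
- screwdriver: loose orange-handled screwdriver lying near the robot; origin under its middle; leave it alone
- wrench: loose steel wrench lying at the back; origin under its middle; leave it alone
- locator: loose blue L-shaped locator block, 50 x 45 x 65 mm high; origin under its middle; leave it alone
- boss: loose black steel round boss, 48 mm diameter, 36 mm high; origin under its middle; leave it alone
- jar: loose jar with a red cap, 56 mm diameter, 75 mm high; origin under its middle; leave it alone
There are look-alikes about, which are no part of the job. There is more than one size of the clip; the one meant has the size given above.

How it is judged (in metres and radians):
On the way, in this order (a step that is already met when the one before it is completed fails the run):
1. the clip sits closed and released on the valve's yellow tab while the guard is still shut (x of clip in the frame of valve_tab between -0.01 and 0.01 m and y of clip in the frame of valve_tab between -0.006 and 0.006 m and z of clip in the frame of valve_tab between 0.002 and 0.024 m and angle between clip's own z axis and vertical below 0.25 rad and value of joint clip_jaw between -0.06 and 0.08 rad and contact force between clip and valve above 1 N and contact force between clip and the arm below 0.1 N and value of joint guard below 0.1 rad), for 0.2 s.
2. the gripper holds the guard still at 50 degrees, within 5 degrees (value of joint guard between 0.785398 and 0.959931 rad and velocity of joint guard between -0.1 and 0.1 rad/s and contact force between the fingers and guard above 0.5 N and contact force between guard and clip below 0.1 N and contact force between guard and screwdriver below 0.1 N and contact force between guard and wrench below 0.1 N and contact force between guard and locator below 0.1 N and contact force between guard and boss below 0.1 N and contact force between guard and jar below 0.1 N), for 0.5 s.
At the end, for the whole second after the job is handed in: Guard at 50 degrees within 5, under 0.1 rad/s, carried by the fingers (over 0.5 N) and no loose thing; clip closed on the yellow tab (joint -0.06 to 0.08, over 1 N), free of the robot, within 10 mm along and 6 mm across, origin 2 to 24 mm above the tab, under 0.25 rad tilt (all of step 2 and x of clip in the frame of valve_tab between -0.01 and 0.01 m and y of clip in the frame of valve_tab between -0.006 and 0.006 m and z of clip in the frame of valve_tab between 0.002 and 0.024 m and angle between clip's own z axis and vertical below 0.25 rad and value of joint clip_jaw between -0.06 and 0.08 rad and contact force between clip and valve above 1 N and contact force between clip and the arm below 0.1 N); the arm keeps its last pose, push and grip.
It fails at once if the guard is opened (over 0.15 rad) while the clip is not on the valve's tab (value of joint guard above 0.15 rad and distance between clip and valve_tab above 0.035 m).
It fails at once if a tool or part lying about is moved more than 40 mm (distance of any of screwdriver, wrench, locator, boss, jar from where it was at the start of the episode above 0.04 m).
It also fails if it takes over 56 s, if anything falls off the work surface, if the arm or the gripper's body presses on something with over 40 N, if the wrist force passes 120 N, or if a joint passes its speed limit or range.

ROBOT

A 6-joint arm with a two-finger parallel gripper is mounted at the origin on the work surface. World frame = base frame: x ahead of the robot, y to its left, z up, the work surface at z = 0. Lengths are in m, angles in degrees, forces in N, time in s.
With the tool pointing down it reaches from about 0.375 to 0.9 m from the base axis. Payload 3.1 kg.
Tool frame: the origin (TCP) lies at the very end of the fingers, on their centre line; the grasp point (between the pads) lies 19 mm behind it (bot.tcp_to_grasp is the distance from the TCP to the grasp point, in m); z points along the fingers, y is the line along which they close (so a half turn about z gives the same grasp; the last joint's range is limited). The gripper opens to 87 mm and grips with 3 to 60 N. Pads are 19 mm wide; open, the fingers measure 117 mm over their backs; the gripper's body (75 mm by 190 mm) begins 51 mm behind the grasp point.
Start: joints at [63.971, 30.224, 82.088, -0, 67.689, -10.227], TCP at [0.17, 0.601, 0.223] pointing down, gripper open.
Joint ranges: [-176.69, 176.69], [-43.24, 126.21], [12.49, 139.97], [-82, 262], [0, 151.66], [-163.58, 163.58]. Speed limits (degrees/s): [159.86, 159.86, 180, 180, 180, 180].

INTERFACE

Orientations are given as a 3x3 rotation matrix whose columns are the frame's x, y, z axes.
In Python, from rig import telemetry, capture, camera_info, job, bot gives the robot as it stands. The module is installed in compiled form; this text tells all that it offers.
- The arm moves only by the tool carry_out, never from a script. Its argument "deltas" is a list that holds one entry, the list of rows, each a list of 7 numbers: the shift along the tool's x, y, z scaled (see below), then the turn, a rotation vector about the tool's x, y, z scaled (see below), then the closure, from -1 (fully open) to 1 (shut). In form: [[[dx, dy, dz, ax, ay, az, claw], ...]]. A call has exactly 10 rows; each row is the pose to reach, as a shift and turn from the pose commanded when the call began, along the tool's axes at that moment, turning the shorter way round; what a row does not reach only later rows make up. The controller multiplies each number of a shift by 15 cm and each number of a turn by 360 degrees. A row lasts 1/12 s, in which the tool goes at most 41.7 mm and 7.16 degrees, less where a joint would pass 70% of its speed; a pose out of reach is approached as far as the arm can. A call with a number of a shift or a turn outside -1 to 1 is refused whole. A call with a gripper value outside its range is refused whole. The fingers move at their own pace and stop on an object; the grip force is fixed at half the most. Time passes only in rows, so rows that repeat a pose let the fingers close, or fill a call up. It gives the time, the measured TCP pose, the force, the opening and the grip force at its end, in the units of the state.
- telemetry.read_state(): the state, without advancing time (a new reading comes with each control period).
- capture(name): name is "scene" or "side" or "wrist"; returns the picture (420x560x3 uint8, red, green, blue); there is no depth.
- camera_info(name): a dict with "mtx" (3x3 intrinsics, pixels), "cam_to_world" (4x4, takes a point from camera to world coordinates); the wrist camera has in their place "T_tool_cam" (4x4, takes a point from camera to tool coordinates, whose origin is the TCP and whose axes are the flange's). Camera axes: x right, y down, z forward; pixel columns grow to the right and rows downward; lengths in m; the calibration is good to about 2 mm. The wrist camera is an equidistant fisheye: a pixel r from the principal point sees the ray r / f radians off the axis. A picture is of the moment at which its call begins: read the wrist's pose just before it. camera_info takes no time and is no camera call.
- job.hand_in(): hands the job in; it is judged then, once.
The state is a dict: "time_s": time; "joint_positions": joint angles; "qvel": joint speeds; "tau": joint torques, N m; "position": TCP position; "tcp_rot": TCP orientation; "force": force on the tool from outside, world axes, zero at the start; "moment": the same for the moment, N m; "opening": opening from 0.0 (shut) to 1.0 (fully open); "grasp_force": force on a finger pad.
Only numpy, scipy, OpenCV 4.12 (cv2) and the standard library are available. Lean on these libraries where they do the work, as an engineer would, in place of code of your own. Each camera call takes 0.05 s, during which the arm holds its last target. There are 200 camera calls.

## Working session

There is one attempt and no reset: what is moved stays moved. The work goes in short steps, Python scripts to look and compute and a tool call to move; the robot and the scene stay as the last step left them, time stands still between calls to the robot, and variables do not carry over. Pictures are saved under pics/ and viewed, at most 10 in all, crops included, and the job is handed in when it is done.

Besides the shell and the picture viewer there is one more tool, called after "Request:" as name(argument=value, ...), one argument or row to a line, values as JSON. carry_out: Moves the arm, as the interface text tells. Its arguments: {"type":"object","properties":{"deltas":{"type":"array","items":{"type":"array","items":{"type":"array","items":{"type":"number"}}}}},"required":["deltas"]}

```bash
mkdir -p pics
python3 - <<'E'
from rig import telemetry, capture, camera_info
import cv2, numpy as np
np.set_printoptions(precision=4,suppress=True)
for n in ["scene","side","wrist"]:
    if n=="wrist": s=telemetry.read_state()
    im=capture(n); cv2.imwrite(f"pics/{n}0.png",im[:,:,::-1]); 
    print(n,camera_info(n))
print(s)
E
```

```text
scene {'mtx': array([[535.7986,   0.    , 275.0357],
       [  0.    , 535.7986, 218.7969],
       [  0.    ,   0.    ,   1.    ]]), 'cam_to_world': array([[-0.7865,  0.3761, -0.4899,  1.274 ],
       [ 0.6176,  0.4792, -0.6236,  0.8843],
       [ 0.0003, -0.793 , -0.6092,  0.9664],
       [ 0.    ,  0.    ,  0.    ,  1.    ]])}
side {'mtx': array([[381.6443,   0.    , 277.4187],
       [  0.    , 381.6443, 208.6544],
       [  0.    ,   0.    ,   1.    ]]), 'cam_to_world': array([[ 0.7374, -0.4598,  0.4949,  0.1162],
       [-0.6752, -0.5237,  0.5195, -0.4983],
       [ 0.0203, -0.7171, -0.6966,  0.7616],
       [ 0.    ,  0.    ,  0.    ,  1.    ]])}
wrist {'mtx': array([[325.1923,   0.    , 278.4989],
       [  0.    , 325.1923, 211.8128],
       [  0.    ,   0.    ,   1.    ]]), 'T_tool_cam': array([[ 0.0017, -0.9708, -0.24  ,  0.0652],
       [ 1.    ,  0.0017,  0.0005,  0.0007],
       [-0.0001, -0.24  ,  0.9708, -0.1622],
       [ 0.    ,  0.    ,  0.    ,  1.    ]])}
{'time_s': 0.1, 'joint_positions': array([ 63.9697,  30.2738,  82.1504,   0.0003,  67.6895, -10.2277]), 'qvel': array([-0.0808, -0.0998, -0.1072, -0.06  , -0.0423, -0.0736]), 'tau': array([ -0.0005, -44.0986, -17.7151,   0.0635,   0.0534,  -0.    ]), 'position': array([0.1699, 0.6008, 0.2217]), 'tcp_rot': array([[-0.9622,  0.2723, -0.0009],
       [ 0.2723,  0.9622, -0.0018],
       [ 0.0004, -0.002 , -1.    ]]), 'force': array([-0.2315,  0.6208, -0.2579]), 'moment': array([-0.0026, -0.0704,  0.0672]), 'grasp_force': 0.0, 'opening': 1.0011376638477227}
```

View pics/scene0.png

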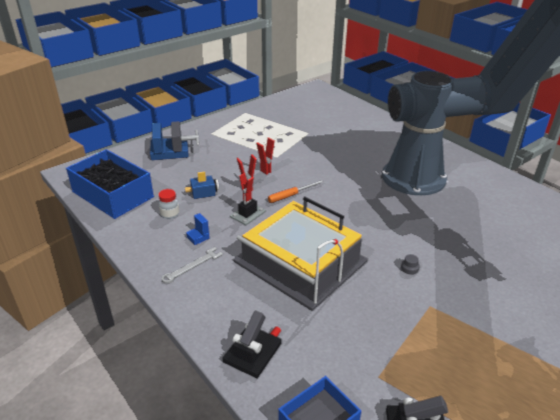

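View pics/side0.png

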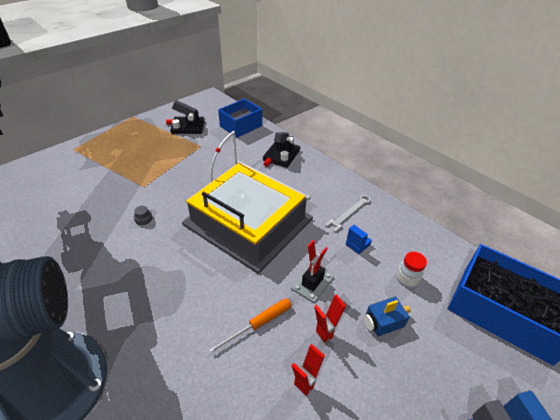

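Scene: fixture with guard at about (303,240), handle (323,212), valve with yellow tab (202,182), bracket (247,205). Red clips: one above the bracket at (247,180), others at (243,165) and (266,155). In the side view: (317,258) on the bracket, (328,318), (308,370). The one on the bracket seems to be the one meant; an enlarged crop will confirm that.

Run:
```python
import cv2, numpy as np
a=cv2.imread('pics/scene0.png')[130:230,150:290]; b=cv2.imread('pics/side0.png')[225:400,285:420]
a=cv2.resize(a,None,fx=3,fy=3,interpolation=cv2.INTER_CUBIC); b=cv2.resize(b,None,fx=2.8,fy=2.8,interpolation=cv2.INTER_CUBIC)
c=np.zeros((500,800,3),np.uint8); c[:a.shape[0],:a.shape[1]]=a; c[:b.shape[0],420:420+b.shape[1]]=b
cv2.imwrite('pics/crop1.png',c)
```

```text
(no output)
```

View pics/crop1.png

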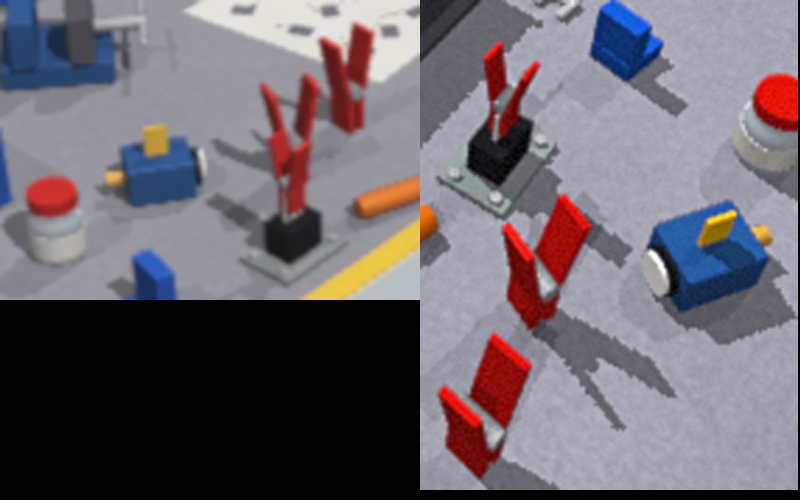

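View pics/wrist0.png

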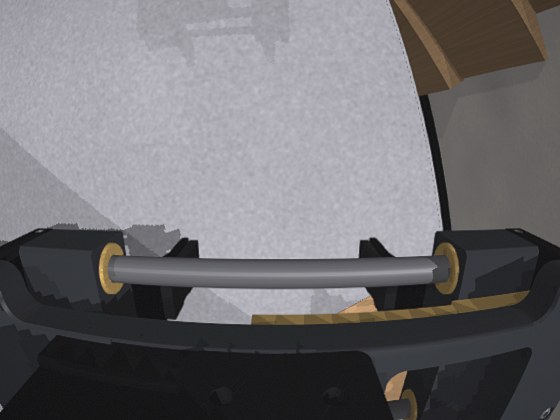

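The bracket carries one clip (side 317,255; scene about 247,175), and it looks slimmer and smaller. The two red clips standing on the table (side 328,318 and 308,370) are look-alikes: they are bigger and not on the grey tab. I'll triangulate rough positions first.

```bash
cat > h.py <<'E'
import numpy as np, cv2
from scipy.spatial.transform import Rotation as R
from rig import telemetry, capture, camera_info, job, bot
np.set_printoptions(precision=4,suppress=True)
def cam(n,s=None):
    c=camera_info(n)
    if n!='wrist': return c['mtx'],c['cam_to_world']
    T=np.eye(4); T[:3,:3]=s['tcp_rot']; T[:3,3]=s['position']
    return c['mtx'],T@c['T_tool_cam']
def ray(n,p,s=None):
    K,T=cam(n,s); u=(p[0]-K[0,2])/K[0,0]; v=(p[1]-K[1,2])/K[1,1]
    if n=='wrist':
        r=np.hypot(u,v); k=np.sin(r)/r if r>1e-9 else 1; d=np.array([u*k,v*k,np.cos(r)])
    else: d=np.array([u,v,1.])
    return T[:3,3],T[:3,:3]@d/np.linalg.norm(d)
def proj(n,X,s=None):
    K,T=cam(n,s); x=T[:3,:3].T@(np.array(X)-T[:3,3])
    if n=='wrist':
        h=np.hypot(x[0],x[1]); a=np.arctan2(h,x[2]); q=x[:2]/h*a
    else: q=x[:2]/x[2]
    return q*K[0,0]+K[:2,2]
def tri(*rs):
    A=sum(np.eye(3)-np.outer(d,d) for o,d in rs); b=sum((np.eye(3)-np.outer(d,d))@o for o,d in rs)
    X=np.linalg.solve(A,b)
    return X,max(np.linalg.norm(np.cross(X-o,d)) for o,d in rs)
def onz(r,z): o,d=r; return o+d*(z-o[2])/d[2]
E
python3 - <<'E'
from h import *
S=lambda a,b:(ray('scene',a),ray('side',b))
P={'vtab':((201.3,172.3),(392.1,302.9)),'h1':((305,201),(242,222)),'h2':((342,222),(205,196)),'jarcap':((167,195),(414,261)),'bead':((336,242),(218,150))}
for k,(a,b) in P.items(): print(k,*tri(*S(a,b)))
for a in [(238.3,158.3),(253.3,156),(242.7,175),(271,138),(257,143)]:
  for b in [(311.8,241.1),(325.4,248.2)]: print(a,b,*tri(*S(a,b)))
for n,b in dict(bk=(313,289),c2=(321,335),c3=(302,388),sd=(270,315),wr=(350,213),loc=(358,245),boss=(143,218),plate=(248,240)).items(): print(n,onz(ray('side',b),0))
E
```

```text
vtab [ 0.592  -0.3506  0.0769] 3.283540847790334e-05
h1 [0.48   0.0035 0.1186] 0.0011197573683955817
h2 [0.4667 0.1337 0.1194] 0.0012490102764173582
jarcap [ 0.7292 -0.3177  0.0688] 0.0011268805224335288
bead [0.5726 0.2186 0.1632] 0.0016610538891672008
(238.3, 158.3) (311.8, 241.1) [ 0.5367 -0.1897  0.1787] 0.020186023303984103
(238.3, 158.3) (325.4, 248.2) [ 0.5377 -0.2103  0.1714] 0.007688625894584111
(253.3, 156) (311.8, 241.1) [ 0.5143 -0.1824  0.1853] 0.00013805182602388114
(253.3, 156) (325.4, 248.2) [ 0.5148 -0.2027  0.1788] 0.012639590891875855
(242.7, 175) (311.8, 241.1) [ 0.5523 -0.1653  0.1434] 0.010375361425103813
(242.7, 175) (325.4, 248.2) [ 0.5535 -0.1869  0.1356] 0.002960080555642936
(271, 138) (311.8, 241.1) [ 0.4687 -0.1928  0.2264] 0.020856961422412827
(271, 138) (325.4, 248.2) [ 0.4684 -0.2117  0.2214] 0.03259301019691193
(257, 143) (311.8, 241.1) [ 0.4928 -0.1967  0.2136] 0.0024102187574752596
(257, 143) (325.4, 248.2) [ 0.493  -0.2161  0.2078] 0.014305608713429709
bk [ 0.5366 -0.1865  0.    ]
c2 [ 0.4651 -0.2785  0.    ]
c3 [ 0.3569 -0.3287  0.    ]
sd [ 0.4154 -0.17    0.    ]
wr [ 0.8006 -0.0799  0.    ]
loc [ 0.7237 -0.1709  0.    ]
boss [ 0.3526  0.2876 -0.    ]
plate [0.5188 0.0333 0.    ]
```

Request:
carry_out(
  deltas=[
    [[-0.09, -0.08, -0.06, 0, 0, 0, -1], [-0.19, -0.16, -0.12, 0, 0, 0, -1], [-0.28, -0.25, -0.18, 0, 0, 0, -1], [-0.38, -0.33, -0.24, 0, 0, 0, -1], [-0.47, -0.41, -0.3, 0, 0, 0, -1], [-0.56, -0.49, -0.36, 0, 0, 0, -1], [-0.66, -0.57, -0.4, 0, 0, 0, -1], [-0.75, -0.65, -0.4, 0, 0, 0, -1], [-0.84, -0.73, -0.4, 0, 0, 0, -1], [-0.94, -0.82, -0.4, 0, 0, 0, -1]],
  ],
)

```text
time_s: 0.98
position: [0.2725, 0.4439, 0.2825]
tcp_rot: [[-0.962, 0.272, -0.0], [0.272, 0.962, 0.0], [0.0, 0.0, -1.0]]
force: [0.4, 0.3, 0.2]
opening: 1.0
grasp_force: 0.0
```

Request:
carry_out(
  deltas=[
    [[-0.09, -0.08, 0, 0, 0, 0, -1], [-0.19, -0.16, 0, 0, 0, 0, -1], [-0.28, -0.25, 0, 0, 0, 0, -1], [-0.38, -0.33, 0, 0, 0, 0, -1], [-0.47, -0.41, 0, 0, 0, 0, -1], [-0.56, -0.49, 0, 0, 0, 0, -1], [-0.66, -0.57, 0, 0, 0, 0, -1], [-0.75, -0.65, 0, 0, 0, 0, -1], [-0.84, -0.73, 0, 0, 0, 0, -1], [-0.94, -0.82, 0, 0, 0, 0, -1]],
  ],
)

```text
time_s: 1.82
position: [0.3746, 0.2871, 0.2824]
tcp_rot: [[-0.962, 0.272, -0.001], [0.272, 0.962, -0.0], [0.001, -0.0, -1.0]]
force: [0.1, -0.8, 0.5]
opening: 1.001
grasp_force: 0.0
```

Request:
carry_out(
  deltas=[
    [[-0.09, -0.08, 0, 0, 0, 0, -1], [-0.19, -0.16, 0, 0, 0, 0, -1], [-0.28, -0.25, 0, 0, 0, 0, -1], [-0.38, -0.33, 0, 0, 0, 0, -1], [-0.47, -0.41, 0, 0, 0, 0, -1], [-0.56, -0.49, 0, 0, 0, 0, -1], [-0.66, -0.57, 0, 0, 0, 0, -1], [-0.75, -0.65, 0, 0, 0, 0, -1], [-0.84, -0.73, 0, 0, 0, 0, -1], [-0.94, -0.82, 0, 0, 0, 0, -1]],
  ],
)

```text
time_s: 2.65
position: [0.4766, 0.1305, 0.2823]
tcp_rot: [[-0.962, 0.272, -0.001], [0.272, 0.962, 0.0], [0.001, -0.0, -1.0]]
force: [-0.4, -0.0, -0.1]
opening: 1.0
grasp_force: 0.0
```

Request:
carry_out(
  deltas=[
    [[-0.09, -0.08, 0, 0, 0, 0, -1], [-0.19, -0.16, 0, 0, 0, 0, -1], [-0.28, -0.25, 0, 0, 0, 0, -1], [-0.38, -0.33, 0, 0, 0, 0, -1], [-0.47, -0.41, 0, 0, 0, 0, -1], [-0.56, -0.49, 0, 0, 0, 0, -1], [-0.66, -0.57, 0, 0, 0, 0, -1], [-0.75, -0.65, 0, 0, 0, 0, -1], [-0.84, -0.73, 0, 0, 0, 0, -1], [-0.94, -0.82, 0, 0, 0, 0, -1]],
  ],
)

```text
time_s: 3.48
position: [0.5791, -0.0264, 0.2823]
tcp_rot: [[-0.962, 0.272, -0.001], [0.272, 0.962, 0.0], [0.001, 0.0, -1.0]]
force: [-0.1, 1.2, -0.8]
opening: 0.996
grasp_force: 0.0
```

Request:
carry_out(
  deltas=[
    [[-0.09, -0.08, 0, 0, 0, 0, -1], [-0.19, -0.16, 0, 0, 0, 0, -1], [-0.28, -0.25, 0, 0, 0, 0, -1], [-0.38, -0.33, 0, 0, 0, 0, -1], [-0.47, -0.41, 0, 0, 0, 0, -1], [-0.56, -0.49, 0, 0, 0, 0, -1], [-0.66, -0.57, 0, 0, 0, 0, -1], [-0.75, -0.65, 0, 0, 0, 0, -1], [-0.84, -0.73, 0, 0, 0, 0, -1], [-0.94, -0.82, 0, 0, 0, 0, -1]],
  ],
)

```text
time_s: 4.32
position: [0.6813, -0.1832, 0.2822]
tcp_rot: [[-0.962, 0.272, -0.001], [0.272, 0.962, 0.001], [0.001, 0.0, -1.0]]
force: [0.5, 0.1, 0.3]
opening: 0.998
grasp_force: 0.0
```

Run:
```python
from h import *
s=telemetry.read_state(); im=capture('wrist'); cv2.imwrite('pics/w1.png',im[:,:,::-1]); np.save('w1.npy',s,allow_pickle=True)
cv2.imwrite('pics/w1z.png',cv2.resize(im[:250,30:530,::-1],None,fx=1.6,fy=1.6,interpolation=cv2.INTER_CUBIC))
print(s['position'],s['joint_positions'])
for p in [(0.545,-.18,.135),(.592,-.3506,.077)]: print(proj('wrist',p,s))
```

```text
[ 0.6813 -0.1832  0.2822] [-24.1105  33.9341  65.1388   0.0113  80.9876 -98.3264]
[241.8594  64.4608]
[125.5254 159.0068]
```

View pics/w1z.png

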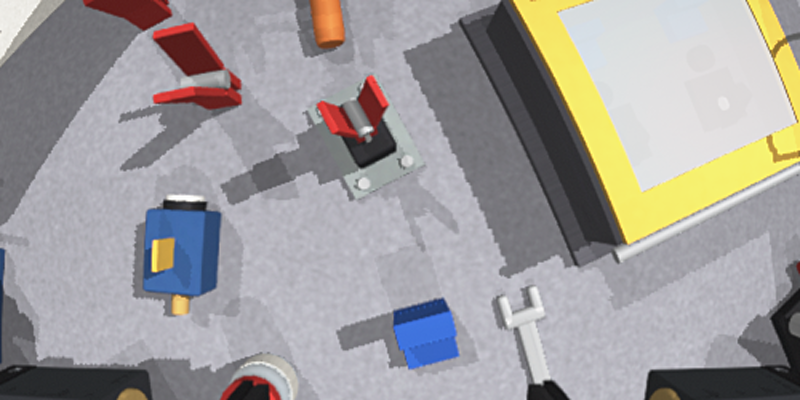

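w1: the clip is on the bracket at about (250,68) full-res (crop 352,110). The valve tab is at about (130,157), and the two bigger decoys are at the upper left. I'll zoom in on both for exact corners.

Run:
```python
import cv2, numpy as np
im=cv2.imread('pics/w1.png')
a=cv2.resize(im[40:130,215:305],None,fx=5,fy=5,interpolation=cv2.INTER_CUBIC); b=cv2.resize(im[115:205,110:175],None,fx=5,fy=5,interpolation=cv2.INTER_CUBIC)
c=np.hstack([a,b])
for i in range(0,90,10):
    cv2.putText(c,str(40+i),(0,i*5+4),0,.35,(255,255,255)); cv2.line(c,(22,i*5),(28,i*5),(255,255,255),1); cv2.putText(c,str(115+i),(450,i*5+4),0,.35,(255,255,255)); cv2.line(c,(474,i*5),(480,i*5),(255,255,255),1)
    cv2.putText(c,str(215+i),(i*5,448),0,.35,(0,255,255)); cv2.line(c,(i*5,435),(i*5,430),(0,255,255),1)
    if i<65: cv2.putText(c,str(110+i),(450+i*5,448),0,.35,(0,255,255)); cv2.line(c,(450+i*5,435),(450+i*5,430),(0,255,255),1)
cv2.imwrite('pics/z1.png',c); print(c.shape)
```

```text
(450, 775, 3)
```

View pics/z1.png

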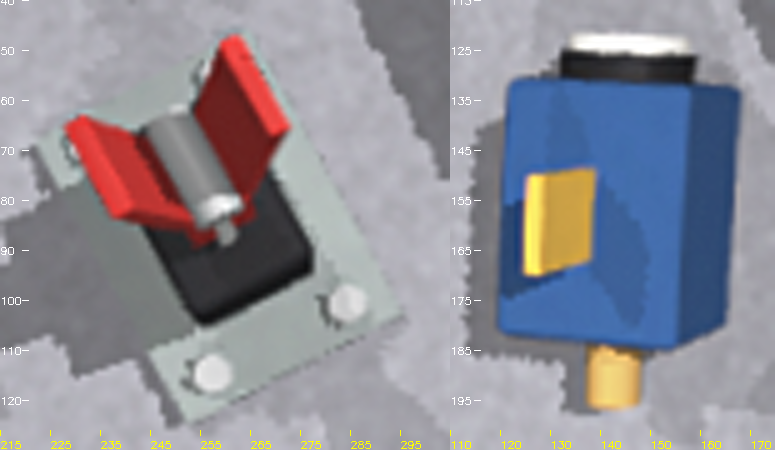

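Run:
```python
from h import *
s=np.load('w1.npy',allow_pickle=True).item()
W=lambda p:ray('wrist',p,s)
q=[(263,47.2),(272.8,65.4),(228,65.6),(237.8,83.8)]
P=[onz(W(p),.135) for p in q]; 
c=sum(P)/4; print('clip',c); y=(P[0]+P[1]-P[2]-P[3])/2; x=(P[1]+P[3]-P[0]-P[2])/2
for v in (x,y): print(np.linalg.norm(v),np.degrees(np.arctan2(v[1],v[0])))
q=[(125.4,150.4),(129,149.8),(124.6,169.8),(128.2,170.2)]
P=[onz(W(p),.077) for p in q]; print('tab',sum(P)/4); y=(P[1]+P[3]-P[0]-P[2])/2; x=(P[2]+P[3]-P[0]-P[1])/2
for v in (x,y): print(np.linalg.norm(v),np.degrees(np.arctan2(v[1],v[0])))
print('tab tri',*tri(W((126.8,160)),ray('scene',(201.3,172.3)),ray('side',(392.1,302.9))))
# clip tails: project wrist estimates in the other views
for p in [onz(W(p),.135) for p in [(267.9,56.3),(232.9,74.7)]]: print(p,proj('scene',p),proj('side',p))
for p,b,a in [((267.9,56.3),(311.8,241.1),None),((232.9,74.7),(325.4,248.2),(242.7,175))]: print(*tri(W(p),ray('side',b)))
# valve body & foot axes: foot corner screws at z~0.006, valve sides
for a,b,z in [((250,84+23),(277.5,93),0.008)]: 
    d=onz(W((284.6,100.6)),z)-onz(W((257.2,114.6)),z); print('foot front edge',np.degrees(np.arctan2(d[1],d[0])),np.linalg.norm(d))
```

```text
clip [ 0.5482 -0.1725  0.135 ]
0.02067082244783475 11.31759465464586
0.037450628360179206 102.17395200704577
tab [ 0.5938 -0.3494  0.077 ]
0.02446045255240571 -22.1076486525586
0.005067157899427888 72.93664217217312
tab tri [ 0.5928 -0.3501  0.0766] 0.0010592553815830387
[ 0.5443 -0.1542  0.135 ] [251.0284 178.8413] [310.0097 242.0211]
[ 0.5522 -0.1908  0.135 ] [241.2399 174.236 ] [324.9656 249.9442]
[ 0.546  -0.1557  0.1388] 0.0014742184322373356
[ 0.5532 -0.1905  0.1396] 1.8945451462042825e-05
foot front edge 101.61300898304528 0.04087071174983993
```

Request:
carry_out(
  deltas=[
    [[0.09, -0.02, 0, 0, 0, -0.01, -1], [0.18, -0.04, 0, 0, 0, -0.02, -1], [0.28, -0.06, 0, 0, 0, -0.03, -1], [0.37, -0.08, 0.07, 0, 0, -0.04, -1], [0.47, -0.1, 0.15, 0, 0, -0.05, -1], [0.56, -0.12, 0.25, 0, 0, -0.06, -1], [0.66, -0.14, 0.35, 0, 0, -0.07, -1], [0.76, -0.16, 0.45, 0, 0, -0.0767, -1], [0.873, -0.173, 0.533, 0, 0, -0.0767, -1], [0.873, -0.173, 0.533, 0, 0, -0.0767, -1]],
  ],
)

```text
time_s: 5.2
position: [0.5427, -0.1696, 0.1996]
tcp_rot: [[-0.979, -0.204, -0.01], [-0.204, 0.979, 0.005], [0.008, 0.007, -1.0]]
force: [-0.5, 0.8, -0.2]
opening: 1.005
grasp_force: 0.0
```

Run:
```python
from h import *
s1=np.load('w1.npy',allow_pickle=True).item()
for a,b in [((122.4,131),(120,181)),((158.6,132),(154.4,184))]:
    d=onz(ray('wrist',b,s1),.045)-onz(ray('wrist',a,s1),.045); print('valve edge',np.degrees(np.arctan2(d[1],d[0])),np.linalg.norm(d))
s=telemetry.read_state(); im=capture('wrist')[:,:,::-1]; np.save('w2.npy',s,allow_pickle=True)
cv2.imwrite('pics/w2.png',im); p=proj('wrist',(.593,-.35,.077),s); print('valve at',p,s['position'],s['tcp_rot'])
a,b=capture('side')[:,:,::-1],capture('scene')[:,:,::-1]
cv2.imwrite('pics/side2.png',a); cv2.imwrite('pics/scene2.png',b)
w=cv2.resize(im[:260,:],(560,260)); 
f=lambda i,x,y,w,h,k: cv2.resize(i[y:y+h,x:x+w],None,fx=k,fy=k,interpolation=cv2.INTER_CUBIC)
c=np.zeros((600,800,3),np.uint8)
c[:300,:400]=f(a,270,190,100,75,4); c[:300,400:]=f(b,195,125,100,75,4); c[300:,:]=f(im,0,0,560,210,1.4286)[:300,:800]
cv2.imwrite('pics/m2.png',c)
```

```text
valve edge -22.564733200825017 0.0672086966318218
valve edge -23.606865247000556 0.06785080007044278
valve at [ 93.1181 219.3302] [ 0.5427 -0.1696  0.1996] [[-0.9789 -0.204  -0.0097]
 [-0.204   0.9789  0.005 ]
 [ 0.0084  0.0069 -0.9999]]
```

View pics/m2.png

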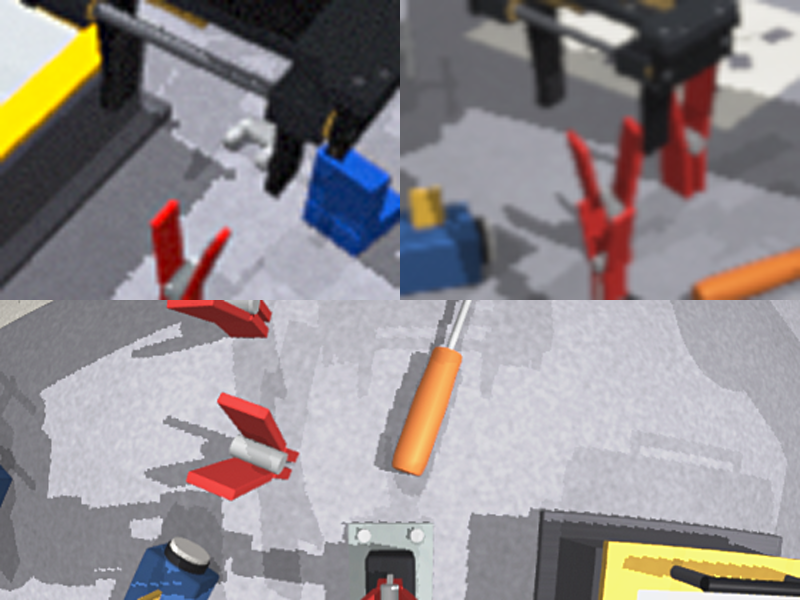

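The clip stands between the two fingers: its pivot in the wrist view is at (274,203), about 4 mm off centre along y, which matches the arm's lag behind its target. The bracket edges are parallel to the tool, so I'll descend.

Request:
carry_out(
  deltas=[
    [[0, 0, 0, 0, 0, 0, -1], [0, 0, 0, 0, 0, 0, -1], [0, 0, 0.1, 0, 0, 0, -1], [0, 0, 0.2, 0, 0, 0, -1], [0, 0, 0.3, 0, 0, 0, -1], [0, 0, 0.4, 0, 0, 0, -1], [0, 0, 0.5, 0, 0, 0, -1], [0, 0, 0.58, 0, 0, 0, -1], [0, 0, 0.63, 0, 0, 0, -1], [0, 0, 0.63, 0, 0, 0, -1]],
  ],
)

```text
time_s: 6.18
position: [0.5478, -0.1714, 0.1069]
tcp_rot: [[-0.979, -0.205, -0.002], [-0.205, 0.979, 0.001], [0.002, 0.001, -1.0]]
force: [-0.6, -0.9, 0.3]
opening: 1.001
grasp_force: 0.0
```

Run:
```python
from h import *
s=telemetry.read_state(); a=capture('side')[:,:,::-1]; b=capture('scene')[:,:,::-1]; im=capture('wrist')[:,:,::-1]
cv2.imwrite('pics/side3.png',a); cv2.imwrite('pics/scene3.png',b); cv2.imwrite('pics/w3.png',im)
print(s['position'],s['tcp_rot'],s['force'],proj('side',(.548,-.1725,.12)),proj('scene',(.548,-.1725,.12)))
f=lambda i,x,y,w,h,k: cv2.resize(i[y:y+h,x:x+w],None,fx=k,fy=k,interpolation=cv2.INTER_CUBIC)
c=np.zeros((600,800,3),np.uint8)
c[:300,:400]=f(a,265,205,100,75,4); c[:300,400:]=f(b,200,145,100,75,4); c[300:,:]=f(im,180,180,200,75,4)
cv2.imwrite('pics/m3.png',c)
```

```text
[ 0.5478 -0.1714  0.1069] [[-0.9788 -0.2049 -0.0017]
 [-0.2049  0.9788  0.001 ]
 [ 0.0015  0.0013 -1.    ]] [-0.6121 -0.8516  0.2512] [316.679  250.4727] [246.3573 180.9177]
```

View pics/m3.png

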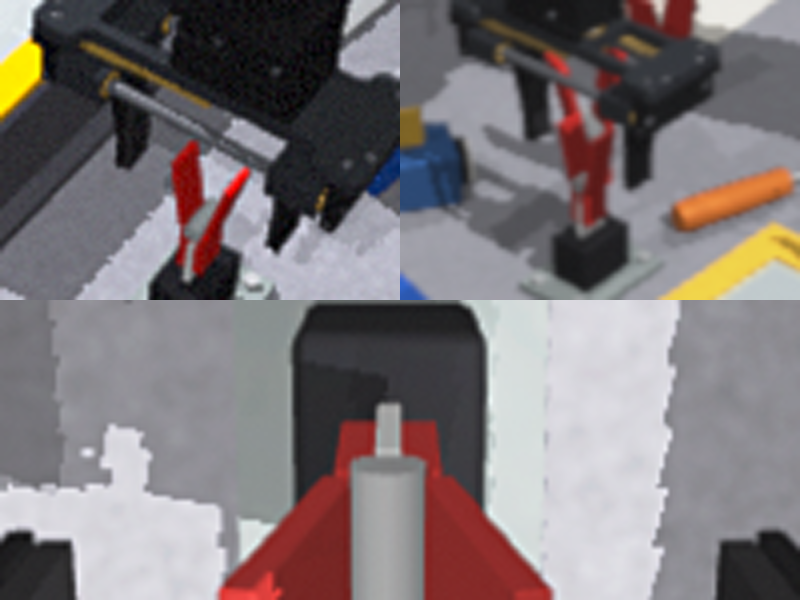

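The fingers straddle the tails evenly; the clip is about 1.5 mm to −y. I'll nudge that way and close.

Request:
carry_out(
  deltas=[
    [[0, -0.01, 0, 0, 0, 0, -0.5], [0, -0.01, 0, 0, 0, 0, 0], [0, -0.01, 0, 0, 0, 0, 1], [0, -0.01, 0, 0, 0, 0, 1], [0, -0.01, 0, 0, 0, 0, 1], [0, -0.01, 0, 0, 0, 0, 1], [0, -0.01, 0, 0, 0, 0, 1], [0, -0.01, 0, 0, 0, 0, 1], [0, -0.01, 0, 0, 0, 0, 1], [0, -0.01, 0, 0, 0, 0, 1]],
  ],
)

```text
time_s: 7.17
position: [0.5482, -0.1731, 0.108]
tcp_rot: [[-0.979, -0.205, -0.0], [-0.205, 0.979, 0.0], [0.0, 0.0, -1.0]]
force: [-0.4, -1.2, -0.7]
opening: 0.326
grasp_force: 4.2
```

Request:
carry_out(
  deltas=[
    [[0, 0, 0, 0, 0, 0, 1], [0, 0, 0, 0, 0, 0, 1], [0, 0, 0, 0, 0, 0, 1], [0, 0, 0, 0, 0, 0, 1], [0, 0, 0, 0, 0, 0, 1], [0, 0, 0, 0, 0, 0, 1], [0, 0, 0, 0, 0, 0, 1], [0, 0, 0, 0, 0, 0, 1], [0, 0, 0, 0, 0, 0, 1], [0, 0, 0, 0, 0, 0, 1]],
  ],
)

```text
time_s: 8.0
position: [0.5483, -0.1732, 0.1081]
tcp_rot: [[-0.979, -0.205, -0.0], [-0.205, 0.979, -0.0], [0.0, -0.0, -1.0]]
force: [0.5, 0.1, -0.4]
opening: 0.222
grasp_force: 30.0
```

Request:
carry_out(
  deltas=[
    [[0, 0, -0.03, 0, 0, 0, 1], [0, 0, -0.08, 0, 0, 0, 1], [0, 0, -0.16, 0, 0, 0, 1], [0, 0, -0.24, 0, 0, 0, 1], [0, 0, -0.33, 0, 0, 0, 1], [0, 0, -0.42, 0, 0, 0, 1], [0, 0, -0.5, 0, 0, 0, 1], [0, 0, -0.57, 0, 0, 0, 1], [0, 0, -0.6, 0, 0, 0, 1], [0, 0, -0.6, 0, 0, 0, 1]],
  ],
)

```text
time_s: 8.83
position: [0.5491, -0.1736, 0.1998]
tcp_rot: [[-0.979, -0.205, 0.003], [-0.205, 0.979, -0.002], [-0.002, -0.002, -1.0]]
force: [0.2, -0.7, -0.8]
opening: 0.227
grasp_force: 30.0
```

Run:
```python
from h import *
s=telemetry.read_state(); a=capture('side')[:,:,::-1]; b=capture('scene')[:,:,::-1]; im=capture('wrist')[:,:,::-1]
cv2.imwrite('pics/side4.png',a); cv2.imwrite('pics/scene4.png',b); cv2.imwrite('pics/w4.png',im); np.save('w4.npy',s,allow_pickle=True)
print(s['position'],s['opening'],s['grasp_force'],proj('wrist',(.593,-.35,.077),s),proj('side',(.548,-.1725,.18)),proj('scene',(.548,-.1725,.18)))
x,y=proj('side',(.548,-.1725,.17)).astype(int);u,v=proj('scene',(.548,-.1725,.17)).astype(int); 
f=lambda i,x,y,w,h,k: cv2.resize(i[y:y+h,x:x+w],None,fx=k,fy=k,interpolation=cv2.INTER_CUBIC)
c=np.zeros((600,800,3),np.uint8)
c[:300,:400]=f(a,x-50,y-37,100,75,4); c[:300,400:]=f(b,u-50,v-37,100,75,4); c[300:,:400]=f(im,30,180,100,75,4); c[300:,400:]=f(im,228,180,100,75,4)
cv2.imwrite('pics/m4.png',c)
```

```text
[ 0.5491 -0.1736  0.1998] 0.2272256909337691 29.999874463537708 [ 98.1241 212.3244] [319.3522 231.8529] [245.6613 162.923 ]
```

View pics/m4.png

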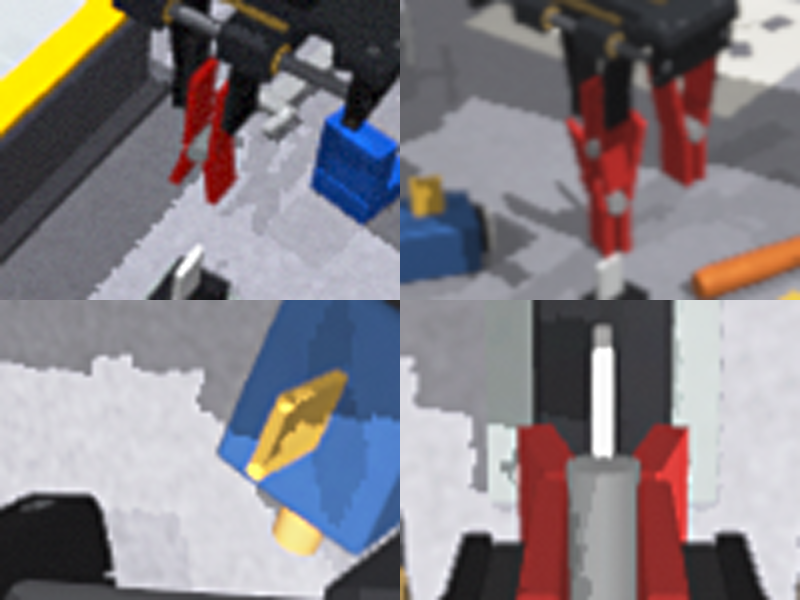

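The clip is held, jaws open, above the bare grey tab, in line with it. I'll check the valve tab pose against both wrist views numerically.

Run:
```python
from h import *
s1=np.load('w1.npy',allow_pickle=True).item();s4=np.load('w4.npy',allow_pickle=True).item()
c=np.array([.5935,-.3497,.077]);t=np.radians(-22.8); ex=np.array([np.cos(t),np.sin(t),0]);ey=np.array([-np.sin(t),np.cos(t),0])
for sx in(-1,1):
  for sy in (-1,1):
    for z in (0,-.032):
      p=c+ex*sx*.012+ey*sy*.002+[0,0,z]; q=proj('wrist',p,s4); r=proj('wrist',p,s1)
      print(sx,sy,z,'m4 crop',(q-[30,180])*4+[0,300],'z1 crop',(r-[110,115])*5+[450,0])
# yellow mask centroid/outline in w4 and w1
for n in ('w1','w4','side4','scene4'):
    im=cv2.imread(f'pics/{n}.png'); h=cv2.cvtColor(im,cv2.COLOR_BGR2HSV); m=cv2.inRange(h,(20,120,90),(35,255,255))
    k,l,st,ce=cv2.connectedComponentsWithStats(m); print(n,[(st[i].tolist(),ce[i].round(1).tolist()) for i in range(1,k) if 30<st[i,4]<600])
```

```text
-1 -1 0 m4 crop [285.0254 388.6744] z1 crop [528.1125 173.8484]
-1 -1 -0.032 m4 crop [342.4659 363.1856] z1 crop [581.3963 166.1464]
-1 1 0 m4 crop [296.7935 397.4804] z1 crop [542.3548 174.9529]
-1 1 -0.032 m4 crop [353.5006 371.2416] z1 crop [594.9069 167.2095]
1 -1 0 m4 crop [251.0767 464.353 ] z1 crop [523.2056 271.2616]
1 -1 -0.032 m4 crop [308.7405 433.5606] z1 crop [576.1557 256.8237]
1 1 0 m4 crop [262.518 473.064] z1 crop [537.3126 272.634 ]
1 1 -0.032 m4 crop [319.4995 441.5409] z1 crop [589.5476 258.1027]
w1 [([125, 149, 14, 21, 247], [131.1, 158.5]), ([139, 186, 7, 10, 68], [141.9, 190.6]), ([438, 243, 12, 12, 55], [442.9, 249.0]), ([445, 251, 12, 14, 42], [452.5, 256.4]), ([444, 282, 12, 12, 45], [448.3, 286.8]), ([335, 314, 18, 9, 48], [343.6, 317.9]), ([252, 316, 27, 8, 94], [264.5, 319.4]), ([278, 316, 16, 8, 44], [284.9, 319.0])]
w4 [([293, 88, 10, 22, 59], [297.0, 101.3]), ([92, 198, 24, 27, 289], [103.7, 210.4])]
side4 [([301, 186, 38, 19, 75], [318.2, 194.9]), ([384, 300, 14, 13, 88], [390.0, 306.5])]
scene4 [([198, 173, 8, 9, 60], [201.1, 176.7]), ([319, 245, 22, 28, 279], [329.0, 257.6])]
```

Request:
carry_out(
  deltas=[
    [[0, -0.05, 0, 0, 0, 0, 1], [-0.01, -0.15, 0, 0, 0, 0, 1], [-0.01, -0.26, 0, 0, 0, 0, 1], [-0.02, -0.37, 0, 0, 0, 0, 1], [-0.02, -0.48, 0, 0, 0, 0, 1], [-0.03, -0.59, 0, 0, 0, 0, 1], [-0.03, -0.7, 0, 0, 0, 0, 1], [-0.04, -0.8, 0, 0, 0, 0, 1], [-0.04, -0.87, 0, 0, 0, 0, 1], [-0.04, -0.9, 0, 0, 0, 0, 1]],
  ],
)

```text
time_s: 9.82
position: [0.582, -0.3073, 0.1977]
tcp_rot: [[-0.979, -0.203, 0.001], [-0.203, 0.979, -0.001], [-0.0, -0.001, -1.0]]
force: [0.3, -0.5, -0.9]
opening: 0.221
grasp_force: 30.0
```

Request:
carry_out(
  deltas=[
    [[0, -0.05, 0, 0, 0, 0.015, 1], [-0.01, -0.1, 0, 0, 0, 0.03, 1], [-0.01, -0.16, 0, 0, 0, 0.045, 1], [-0.01, -0.22, 0, 0, 0, 0.06, 1], [-0.017, -0.28, 0, 0, 0, 0.075, 1], [-0.017, -0.317, 0, 0, 0, 0.09, 1], [-0.017, -0.317, 0, 0, 0, 0.096, 1], [-0.017, -0.317, 0, 0, 0, 0.096, 1], [-0.017, -0.317, 0, 0, 0, 0.096, 1], [-0.017, -0.317, 0, 0, 0, 0.096, 1]],
  ],
)

```text
time_s: 10.65
position: [0.5938, -0.3498, 0.198]
tcp_rot: [[-0.923, 0.386, -0.0], [0.386, 0.923, 0.001], [0.001, 0.0, -1.0]]
force: [0.6, 0.5, -0.7]
opening: 0.227
grasp_force: 30.0
```

Run:
```python
from h import *
s=telemetry.read_state(); im=capture('wrist')[:,:,::-1]; a=capture('side')[:,:,::-1]; b=capture('scene')[:,:,::-1]
cv2.imwrite('pics/side5.png',a); cv2.imwrite('pics/scene5.png',b); cv2.imwrite('pics/w5.png',im); np.save('w5.npy',s,allow_pickle=True)
s4=np.load('w4.npy',allow_pickle=True).item()
print(s['position'],s['tcp_rot'],s['opening'],s['grasp_force'],s['joint_positions'])
h=cv2.cvtColor(im,cv2.COLOR_BGR2HSV); m=cv2.inRange(h,(20,120,90),(35,255,255))
k,l,st,ce=cv2.connectedComponentsWithStats(m[:, 200:360]); print([(st[i].tolist(),ce[i].round(1).tolist()) for i in range(1,k) if 20<st[i,4]])
for i,n in ((im,'w5'),(cv2.imread('pics/w4.png'),'w4')):
    print(n)
    g=i.astype(int)
    for r in range(186,224,3): 
        row=g[r,265:292]
        if n=='w5': x=np.where(m[r,250:310])[0]+250; print(r,x.min() if len(x) else '',x.max() if len(x) else '')
        else: x=np.where(row.min(1)>215)[0]+265; print(r,x.min() if len(x) else '',x.max() if len(x) else '')
```

```text
[ 0.5938 -0.3498  0.198 ] [[-0.9226  0.3857 -0.0005]
 [ 0.3857  0.9226  0.0005]
 [ 0.0006  0.0003 -1.    ]] 0.22667432082386865 29.999877804948483 [ -39.7709   36.7551   73.3661    0.0077   69.9187 -107.0861]
[([75, 187, 5, 32, 144], [77.1, 202.6]), ([20, 255, 6, 14, 27], [22.4, 261.4]), ([0, 309, 160, 15, 1085], [85.1, 317.1])]
w5
186  
189 275 278
192 275 279
195 275 279
198 275 279
201 275 279
204 275 279
207 275 279
210 275 279
213 276 279
216 276 279
219  
222  
w4
186  
189  
192 277 280
195 276 280
198 276 280
201 276 280
204 276 280
207 276 280
210 276 280
213 276 280
216 276 280
219  
222
```

Hover check: the yellow tab is at columns 275–279, starting at row 187. The park tab was at 276–280, starting at row 191. That puts the tool within 2–3 mm, so I'll correct by +2 mm x and −0.7 mm y and go down.

Request:
carry_out(
  deltas=[
    [[0.013, -0.005, 0, 0, 0, 0, 1], [0.013, -0.005, 0.07, 0, 0, 0, 1], [0.013, -0.005, 0.15, 0, 0, 0, 1], [0.013, -0.005, 0.23, 0, 0, 0, 1], [0.013, -0.005, 0.31, 0, 0, 0, 1], [0.013, -0.005, 0.39, 0, 0, 0, 1], [0.013, -0.005, 0.47, 0, 0, 0, 1], [0.013, -0.005, 0.54, 0, 0, 0, 1], [0.013, -0.005, 0.59, 0, 0, 0, 1], [0.013, -0.005, 0.605, 0, 0, 0, 1]],
  ],
)

```text
time_s: 11.63
position: [0.5911, -0.3494, 0.1052]
tcp_rot: [[-0.922, 0.387, -0.002], [0.387, 0.922, 0.002], [0.003, 0.001, -1.0]]
force: [-1.1, -0.2, -0.9]
opening: 0.219
grasp_force: 30.0
```

Request:
carry_out(
  deltas=[
    [[0, 0, 0, 0, 0, 0, 1], [0, 0, 0, 0, 0, 0, 1], [0, 0, 0, 0, 0, 0, 0.3], [0, 0, 0, 0, 0, 0, 0.1], [0, 0, 0, 0, 0, 0, -0.2], [0, 0, 0, 0, 0, 0, -0.5], [0, 0, 0, 0, 0, 0, -0.8], [0, 0, 0, 0, 0, 0, -1], [0, 0, 0, 0, 0, 0, -1], [0, 0, 0, 0, 0, 0, -1]],
  ],
)

```text
time_s: 12.47
position: [0.592, -0.35, 0.1074]
tcp_rot: [[-0.922, 0.387, 0.0], [0.387, 0.922, -0.0], [-0.0, -0.0, -1.0]]
force: [-0.3, 0.6, -0.7]
opening: 0.745
grasp_force: 0.0
```

Request:
carry_out(
  deltas=[
    [[0, 0, 0, 0, 0, 0, -1], [0, 0, 0, 0, 0, 0, -1], [0, 0, -0.05, 0, 0, 0, -1], [0, 0, -0.15, 0, 0, 0, -1], [0, 0, -0.25, 0, 0, 0, -1], [0, 0, -0.35, 0, 0, 0, -1], [0, 0, -0.5, 0, 0, 0, -1], [0, 0, -0.7, 0, 0, 0, -1], [0, 0, -0.9, 0, 0, 0, -1], [0, 0, -1, 0, 0, 0, -1]],
  ],
)

```text
time_s: 13.3
position: [0.5933, -0.3511, 0.2625]
tcp_rot: [[-0.922, 0.387, 0.005], [0.387, 0.922, -0.004], [-0.007, -0.002, -1.0]]
force: [0.3, 0.3, 0.6]
opening: 1.003
grasp_force: 0.0
```

Run:
```python
from h import *
s=telemetry.read_state(); im=capture('wrist')[:,:,::-1]; a=capture('side')[:,:,::-1]; b=capture('scene')[:,:,::-1]
cv2.imwrite('pics/side6.png',a); cv2.imwrite('pics/scene6.png',b); cv2.imwrite('pics/w6.png',im); np.save('w6.npy',s,allow_pickle=True)
def red(n,x0,y0,x1,y1):
    i=cv2.imread(f'pics/{n}.png')[y0:y1,x0:x1]; h=cv2.cvtColor(i,cv2.COLOR_BGR2HSV); m=cv2.inRange(h,(0,150,60),(8,255,255))|cv2.inRange(h,(172,150,60),(180,255,255))
    k,l,st,ce=cv2.connectedComponentsWithStats(m); return [((st[j][:2]+[x0,y0]).tolist(),st[j][2:].tolist(),(ce[j]+[x0,y0]).round(1).tolist()) for j in range(1,k) if st[j,4]>15]
P=np.array([.592,-.35,.088])
for n,c in (('side','side'),('scene','scene')):
    u,v=proj(c,P).astype(int); print(n,u,v,red(n+'6',u-25,v-40,u+25,v+40))
    for z in (-.034,0,.047): print('  pred',z,proj(c,P+[0,0,z]))
    p0=np.array([.548,-.1725,.088]); u,v=proj(c,p0).astype(int); print(' start',red(n+'0',u-20,v-40,u+20,v+40),[proj(c,p0+[0,0,z]) for z in (-.034,0,.047)])
```

```text
side 393 299 [([404, 259], [14, 13, 146], [411.4, 264.0]), ([386, 278], [22, 35, 321], [393.7, 294.8])]
  pred -0.034 [389.3966 308.6341]
  pred 0 [393.127  299.7595]
  pred 0.047 [398.6721 286.5674]
 start [([308, 240], [8, 21, 109], [311.3, 249.8]), ([313, 247], [14, 27, 98], [318.7, 261.4])] [array([314.0331, 268.902 ]), array([315.3605, 259.6565]), array([317.3217, 245.9958])]
scene 201 169 [([197, 154], [9, 26, 162], [200.9, 166.7])]
  pred -0.034 [202.0231 178.6478]
  pred 0 [201.1033 169.3254]
  pred 0.047 [199.793  156.0437]
 start [([259, 150], [7, 23, 117], [262.7, 160.1]), ([237, 155], [19, 46, 316], [247.3, 177.2])] [array([247.0855, 199.7445]), array([246.7151, 190.1679]), array([246.1864, 176.5001])]
```

Request:
carry_out(
  deltas=[
    [[0.05, 0.05, 0, 0, 0, 0, -1], [0.12, 0.12, 0, 0, 0, 0, -1], [0.2, 0.2, 0, 0, 0, 0, -1], [0.29, 0.3, 0, 0, 0, 0, -1], [0.38, 0.39, 0, 0, 0, 0, -1], [0.47, 0.48, 0, 0, 0, 0, -1], [0.55, 0.56, 0, 0, 0, 0, -1], [0.63, 0.64, 0, 0, 0, 0, -1], [0.7, 0.71, 0, 0, 0, 0, -1], [0.75, 0.77, 0, 0, 0, 0, -1]],
  ],
)

```text
time_s: 14.28
position: [0.5304, -0.1973, 0.2551]
tcp_rot: [[-0.922, 0.386, -0.005], [0.386, 0.922, 0.003], [0.006, 0.001, -1.0]]
force: [0.8, -0.2, -0.5]
opening: 1.005
grasp_force: 0.0
```

Request:
carry_out(
  deltas=[
    [[0.08, 0.08, 0, 0, 0, 0.019, -1], [0.17, 0.17, 0, 0, 0, 0.038, -1], [0.26, 0.26, 0, 0, 0, 0.057, -1], [0.35, 0.35, 0, 0, 0, 0.076, -1], [0.44, 0.44, 0, 0, 0, 0.095, -1], [0.53, 0.53, 0, 0, 0, 0.114, -1], [0.61, 0.61, 0, 0, 0, 0.133, -1], [0.69, 0.69, 0, 0, 0, 0.152, -1], [0.75, 0.77, 0, 0, 0, 0.1706, -1], [0.75, 0.77, 0, 0, 0, 0.1706, -1]],
  ],
)

```text
time_s: 15.12
position: [0.471, -0.0469, 0.256]
tcp_rot: [[-0.101, 0.995, -0.005], [0.995, 0.101, 0.003], [0.003, -0.004, -1.0]]
force: [0.3, 0.5, 0.1]
opening: 0.998
grasp_force: 0.0
```

Run:
```python
from h import *
for _ in range(6): capture('wrist')
s=telemetry.read_state(); im=capture('wrist')[:,:,::-1]
cv2.imwrite('pics/w7.png',im); np.save('w7.npy',s,allow_pickle=True); print(s['time_s'],s['position'],s['tcp_rot'])
f=lambda i,x,y,w,h,k: cv2.resize(i[y:y+h,x:x+w],None,fx=k,fy=k,interpolation=cv2.INTER_CUBIC)
a=cv2.imread('pics/side6.png');b=cv2.imread('pics/scene6.png');w=cv2.imread('pics/w6.png')
q=proj('wrist',(.592,-.35,.1),np.load('w6.npy',allow_pickle=True).item()).astype(int);print(q)
c=np.zeros((600,800,3),np.uint8)
c[:200,:200]=f(a,368,265,50,50,4); c[200:400,:200]=f(b,176,142,50,50,4); c[400:,:200]=f(w,q[0]-50,q[1]-80,100,100,2)
c[:,200:]=cv2.resize(im[30:330,130:430],(600,600),interpolation=cv2.INTER_CUBIC)
for p in [(.4735,.069,.132),(.48,.0035,.132),(.467,.1337,.132)]: print(proj('wrist',p,s))
cv2.imwrite('pics/m7.png',c)
```

```text
15.4167 [ 0.474  -0.0507  0.2571] [[-0.102   0.9948 -0.0002]
 [ 0.9948  0.102  -0.0002]
 [-0.0002 -0.0002 -1.    ]]
[278 195]
[291.7382  73.341 ]
[291.259  147.1137]
[291.7002   5.9752]
```

View pics/m7.png

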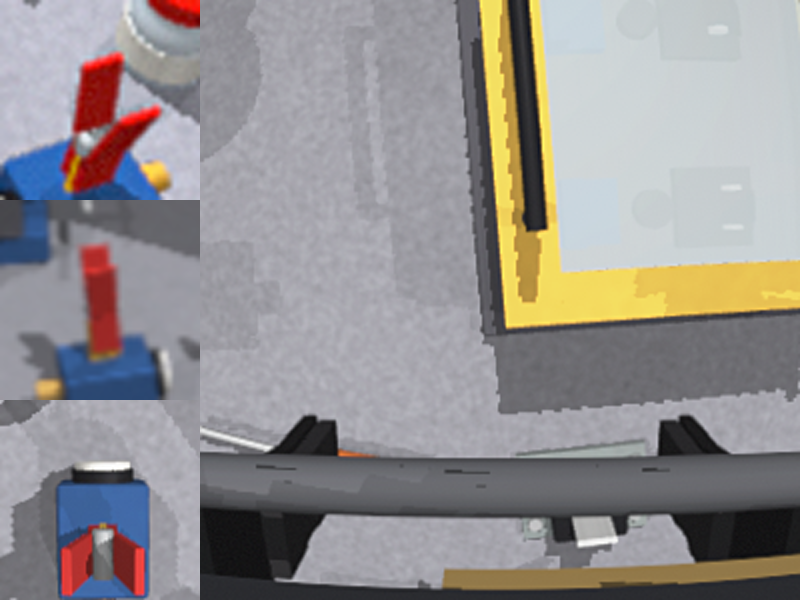

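The clip sits on the yellow tab, upright and centred. The handle bar in the wrist view runs from about (290,30) to (298,145) full-res, so I'll fit it.

Run:
```python
from h import *
s=np.load('w7.npy',allow_pickle=True).item(); im=cv2.imread('pics/w7.png')
g=im.max(2); L=[];R_=[]
for r in range(2,150,4):
    x=np.where(g[r,280:312]<60)[0]+280
    if len(x): L.append((x.mean(),r)); print(r,x.min(),x.max(),end='; ')
print()
def rep(n,P):
    d=P[-1]-P[0]; print(n,P[0],P[-1],np.degrees(np.arctan2(d[1],d[0])))
P=np.array([onz(ray('wrist',p,s),.132) for p in L if 10<p[1]<142]); u,sv,vt=np.linalg.svd(P-P.mean(0)); d=vt[0]; d=d*np.sign(d[1])
print('handle line',P.mean(0),d,np.degrees(np.arctan2(d[1],d[0])),sv); print('at y=.07:',P.mean(0)+d*(.07-P.mean(0)[1])/d[1],'ends',P[0],P[-1])
# guard near side edge (-y): montage (508,328)->(800,312), z~.09
A=onz(ray('wrist',((508-200)/2+130,328/2+30),s),.09);B=onz(ray('wrist',((790-200)/2+130,312/2+30),s),.09);e=B-A;print('guard edge',A,B,np.degrees(np.arctan2(e[1],e[0])))
# height check with side/scene: handle end nearest robot -y
for n in('scene0','side0'):
    i=cv2.imread(f'pics/{n}.png'); c=n[:-1]
    for q in (P[-1],P[0]):print(n,proj(c,q))
```

```text
6 282 291; 10 283 291; 14 283 291; 18 283 292; 22 283 292; 26 283 292; 30 284 293; 34 284 293; 38 285 293; 42 285 294; 46 286 294; 50 286 295; 54 286 295; 58 287 295; 62 287 296; 66 287 296; 70 288 296; 74 288 297; 78 288 297; 82 289 297; 86 289 298; 90 289 298; 94 290 299; 98 290 299; 102 290 299; 106 291 299; 110 291 300; 114 291 300; 118 291 300; 122 292 300; 126 292 301; 130 292 301; 134 293 301; 138 292 302; 142 293 302; 
handle line [0.4742 0.0673 0.132 ] [-0.1823  0.9832 -0.    ] 100.50412482508028 [0.1926 0.0012 0.    ]
at y=.07: [0.4737 0.07   0.132 ] ends [0.4635 0.125  0.132 ] [0.4841 0.0121 0.132 ]
guard edge [ 0.4797 -0.0469  0.09  ] [ 0.6331 -0.0205  0.09  ] 9.761764515568002
scene0 [305.6813 198.967 ]
scene0 [340.4304 216.118 ]
side0 [240.3239 215.1253]
side0 [204.8852 194.4995]
```

Run:
```python
from h import *
s=np.load('w7.npy',allow_pickle=True).item()
o,d1=ray('wrist',(288,26),s); _,d2=ray('wrist',(296.5,126),s); n=np.cross(d1,d2); n/=np.linalg.norm(n)
for c,cols in (('side',range(212,238,4)),('scene',range(312,338,4))):
    g=cv2.imread(f'pics/{c}0.png').max(2)
    for u in cols:
        r0=int(min(proj(c,o+d*((.132-o[2])/d[2]))[1] for d in(d1,d2)))-8
        x=np.where(g[r0:r0+40,u]<70)[0]+r0
        if not len(x): continue
        run=np.split(x,np.where(np.diff(x)>1)[0]+1)[0]; oc,d=ray(c,(u,run.mean()))
        X=oc+d*(np.dot(o-oc,n)/np.dot(d,n)); print(c,u,run.min(),run.max(),X)
```

```text
side 212 197 199 [0.4679 0.101  0.1343]
side 216 200 202 [0.4703 0.0885 0.1317]
side 220 202 204 [0.4727 0.0754 0.1329]
side 224 204 206 [0.475  0.0625 0.1341]
side 228 206 209 [0.4774 0.0501 0.1333]
side 232 209 211 [0.4797 0.0377 0.1326]
side 236 211 213 [0.4819 0.0253 0.1338]
scene 312 201 203 [0.4805 0.0336 0.1325]
scene 316 203 205 [0.478  0.0468 0.1324]
scene 320 205 207 [0.4756 0.06   0.1323]
scene 324 207 209 [0.4732 0.073  0.1322]
scene 328 209 211 [0.4708 0.0858 0.1321]
scene 332 211 213 [0.4684 0.0986 0.132 ]
scene 336 213 215 [0.4661 0.1112 0.1318]
```

Request:
carry_out(
  deltas=[
    [[0.07, 0.01, 0, 0, 0, -0.002, -1], [0.16, 0.02, 0, 0, 0, -0.004, -1], [0.26, 0.03, 0, 0, 0, -0.006, -1], [0.36, 0.04, 0, 0, 0, -0.008, -1], [0.46, 0.05, 0.04, 0, 0, -0.01, -1], [0.56, 0.06, 0.1, 0, 0, -0.012, -1], [0.66, 0.07, 0.18, 0, 0, -0.012, -1], [0.74, 0.08, 0.27, 0, 0, -0.012, -1], [0.794, 0.08, 0.36, 0, 0, -0.012, -1], [0.794, 0.08, 0.4, 0, 0, -0.012, -1]],
  ],
)

```text
time_s: 16.3
position: [0.4722, 0.0715, 0.1959]
tcp_rot: [[-0.179, 0.984, -0.003], [0.984, 0.179, 0.001], [0.001, -0.003, -1.0]]
force: [-1.2, 1.0, -0.0]
opening: 0.999
grasp_force: 0.0
```

Request:
carry_out(
  deltas=[
    [[0, 0, 0, 0, 0, 0, -1], [0, 0, 0, 0, 0, 0, -1], [0, 0, 0.06, 0, 0, 0, -1], [0, 0, 0.14, 0, 0, 0, -1], [0, 0, 0.23, 0, 0, 0, -1], [0, 0, 0.32, 0, 0, 0, -1], [0, 0, 0.41, 0, 0, 0, -1], [0, 0, 0.49, 0, 0, 0, -1], [0, 0, 0.54, 0, 0, 0, -1], [0, 0, 0.557, 0, 0, 0, -1]],
  ],
)

```text
time_s: 17.13
position: [0.4734, 0.0692, 0.1129]
tcp_rot: [[-0.175, 0.984, -0.001], [0.984, 0.175, 0.0], [0.0, -0.001, -1.0]]
force: [0.2, 0.3, 0.9]
opening: 1.0
grasp_force: 0.0
```

Request:
carry_out(
  deltas=[
    [[0, 0, 0, 0, 0, 0, 0], [0, 0, 0, 0, 0, 0, 0.4], [0, 0, 0, 0, 0, 0, 1], [0, 0, 0, 0, 0, 0, 1], [0, 0, 0, 0, 0, 0, 1], [0, 0, 0, 0, 0, 0, 1], [0, 0, 0, 0, 0, 0, 1], [0, 0, 0, 0, 0, 0, 1], [0, 0, 0, 0, 0, 0, 1], [0, 0, 0, 0, 0, 0, 1]],
  ],
)

```text
time_s: 17.97
position: [0.4736, 0.0697, 0.1138]
tcp_rot: [[-0.176, 0.984, 0.0], [0.984, 0.176, -0.0], [-0.0, 0.0, -1.0]]
force: [-0.5, 0.2, -0.9]
opening: 0.326
grasp_force: 0.0
```

Request:
carry_out(
  deltas=[
    [[0, 0, 0, 0, 0, 0, 1], [0, 0, 0, 0, 0, 0, 1], [0, 0, 0, 0, 0, 0, 1], [0, 0, 0, 0, 0, 0, 1], [0, 0, 0, 0, 0, 0, 1], [0, 0, 0, 0, 0, 0, 1], [0, 0, 0, 0, 0, 0, 1], [0, 0, 0, 0, 0, 0, 1], [0, 0, 0, 0, 0, 0, 1], [0, 0, 0, 0, 0, 0, 1]],
  ],
)

```text
time_s: 18.8
position: [0.4738, 0.0697, 0.1138]
tcp_rot: [[-0.176, 0.984, 0.0], [0.984, 0.176, 0.0], [-0.0, 0.0, -1.0]]
force: [1.3, 0.5, -1.4]
opening: 0.104
grasp_force: 30.0
```

Request:
carry_out(
  deltas=[
    [[0, 0.014, -0.054, 0, 0, 0, 1], [0, 0.031, -0.108, 0, 0, 0, 1], [0, 0.05, -0.161, 0, 0, 0, 1], [0, 0.071, -0.213, 0, 0, 0, 1], [0, 0.094, -0.265, 0, 0, 0, 1], [0, 0.12, -0.315, 0, 0, 0, 1], [0, 0.148, -0.364, 0, 0, 0, 1], [0, 0.178, -0.411, 0, 0, 0, 1], [0, 0.21, -0.457, 0, 0, 0, 1], [0, 0.244, -0.501, 0, 0, 0, 1]],
  ],
)

```text
time_s: 19.63
position: [0.5087, 0.0761, 0.1894]
tcp_rot: [[-0.177, 0.984, -0.003], [0.984, 0.177, -0.0], [0.0, -0.003, -1.0]]
force: [-1.3, -0.8, -2.7]
opening: 0.108
grasp_force: 30.0
```

Request:
carry_out(
  deltas=[
    [[0, 0.036, -0.044, 0, 0, 0, 1], [0, 0.074, -0.086, 0, 0, 0, 1], [0, 0.114, -0.126, 0, 0, 0, 1], [0, 0.155, -0.164, 0, 0, 0, 1], [0, 0.198, -0.2, 0, 0, 0, 1], [0, 0.242, -0.234, 0, 0, 0, 1], [0, 0.288, -0.267, 0, 0, 0, 1], [0, 0.335, -0.297, 0, 0, 0, 1], [0, 0.39, -0.328, 0, 0, 0, 1], [0, 0.434, -0.352, 0, 0, 0, 1]],
  ],
)

```text
time_s: 20.47
position: [0.5729, 0.0878, 0.2437]
tcp_rot: [[-0.177, 0.984, -0.002], [0.984, 0.177, -0.0], [0.0, -0.002, -1.0]]
force: [-6.8, -1.3, 6.5]
opening: 0.099
grasp_force: 30.0
```

Request:
carry_out(
  deltas=[
    [[0, 0, 0, 0, 0, 0, 1], [0, 0, 0, 0, 0, 0, 1], [0, 0, 0, 0, 0, 0, 1], [0, 0, 0, 0, 0, 0, 1], [0, 0, 0, 0, 0, 0, 1], [0, 0, 0, 0, 0, 0, 1], [0, 0, 0, 0, 0, 0, 1], [0, 0, 0, 0, 0, 0, 1], [0, 0, 0, 0, 0, 0, 1], [0, 0, 0, 0, 0, 0, 1]],
  ],
)

```text
time_s: 21.3
position: [0.5731, 0.0878, 0.2437]
tcp_rot: [[-0.177, 0.984, -0.001], [0.984, 0.177, -0.0], [-0.0, -0.001, -1.0]]
force: [-5.4, -0.7, 6.8]
opening: 0.1
grasp_force: 30.0
```

Run:
```python
from h import *
s=telemetry.read_state(); print(s['time_s'],s['position'],s['force'],s['opening'],s['grasp_force'])
a=capture('side')[:,:,::-1]; b=capture('scene')[:,:,::-1]; cv2.imwrite('pics/side8.png',a); cv2.imwrite('pics/scene8.png',b)
# predicted guard front corners for theta, compare with yellow mask bbox
f=np.array([np.cos(np.radians(10.2)),np.sin(np.radians(10.2)),0]); l=np.array([-f[1],f[0],0]); H=np.array([.4738,.0690,.087])+.188*f
for n,im in (('side',a),('scene',b)):
    h=cv2.cvtColor(np.ascontiguousarray(im),cv2.COLOR_BGR2HSV); m=cv2.inRange(h,(20,110,80),(35,255,255)); k,lb,st,ce=cv2.connectedComponentsWithStats(m)
    print(n,[st[i].tolist() for i in range(1,k) if st[i,4]>40])
    for t in (45,50,55):
        c,si=np.cos(np.radians(t)),np.sin(np.radians(t)); F=H-.205*(c*f-si*np.array([0,0,1]))
        print(t,[proj(n,F+l*w).round(1).tolist() for w in(-.115,.115)],[proj(n,H+l*w).round(1).tolist() for w in(-.115,.115)])
    m2=cv2.inRange(h,(0,150,60),(8,255,255))|cv2.inRange(h,(172,150,60),(180,255,255)); k,lb,st,ce=cv2.connectedComponentsWithStats(m2); print('red',[st[i].tolist() for i in range(1,k) if st[i,4]>15])
```

```text
21.3 [0.5731 0.0878 0.2437] [-5.4261 -0.7153  6.781 ] 0.09998686652455956 30.007760524749756
side [[199, 136, 106, 62, 656]]
45 [[271.5, 182.8], [195.8, 143.9]] [[305.0, 197.1], [239.0, 163.4]]
50 [[275.4, 175.4], [199.2, 137.2]] [[305.0, 197.1], [239.0, 163.4]]
55 [[279.5, 168.1], [202.9, 130.8]] [[305.0, 197.1], [239.0, 163.4]]
red [[166, 120, 6, 4, 23], [264, 158, 8, 9, 47], [404, 252, 23, 20, 354], [387, 279, 12, 19, 155], [386, 292, 22, 21, 161], [315, 295, 31, 47, 669], [303, 344, 21, 34, 399], [292, 363, 22, 33, 310]]
scene [[524, 30, 15, 7, 45], [242, 176, 108, 101, 2464], [320, 245, 9, 19, 71]]
45 [[279.3, 166.1], [352.7, 200.5]] [[242.0, 236.1], [311.7, 277.3]]
50 [[276.0, 164.1], [349.9, 198.8]] [[242.0, 236.1], [311.7, 277.3]]
55 [[272.2, 162.6], [346.7, 197.6]] [[242.0, 236.1], [311.7, 277.3]]
red [[522, 0, 28, 14, 286], [387, 34, 69, 43, 1308], [369, 47, 8, 8, 29], [533, 74, 27, 59, 794], [518, 79, 8, 23, 110], [257, 139, 17, 22, 171], [197, 154, 9, 26, 151], [249, 155, 7, 22, 87], [237, 159, 15, 33, 134], [261, 163, 3, 9, 20], [159, 189, 16, 13, 165], [271, 327, 9, 10, 57]]
```

Guard outline matches 50° in both views (side corner at 199,136; predicted 199,137). The clip is unchanged on the yellow tab.

```bash
python3 -c "
from rig import job
print(job.hand_in())"
```

```text
the job is handed in; nothing more can be done
None
```

The job is handed in: the red clip is released on the valve's yellow tab, upright and centred in the camera views, and the gripper is holding the guard still at about 50°; the hand-in returned no verdict.

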